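Set a pottery wheel's spindle flat and hold its collar on it

ROBOT

A 6-joint arm with a two-finger parallel gripper is mounted at the origin on the work surface. World frame = base frame: x ahead of the robot, y to its left, z up, the work surface at z = 0. Lengths are in m, angles in degrees, forces in N, time in s.
With the tool pointing down it reaches from about 0.35 to 0.875 m from the base axis. Payload 4.2 kg.
Tool frame: the origin (TCP) lies at the very end of the fingers, on their centre line; the grasp point (between the pads) lies 19 mm behind it; x points along the fingers, y is the direction in which the jaws open and shut, and the axes are right-handed (so a half turn about x gives the same grasp; the last joint's range is limited). The gripper opens to 85 mm and grips with 20 to 120 N. Pads are 22 mm wide; open, the fingers measure 114 mm over their backs; the gripper's body (76 mm by 85 mm) begins 54 mm behind the grasp point. The pads swing forward as they close: fully open they stand 13 mm farther back than shut.
Start: joints at [-48.724, 22.042, 0.453, 0, -68.411, -14.817], TCP at [0.278, -0.56, 0.231] pointing down, gripper open.
Joint ranges: [-179.83, 179.83], [-69.29, 118.12], [-61.27, 80.66], [-181.25, 117.63], [-171.15, -9.14], [-177.46, 177.46]. Speed limits (degrees/s): [159.86, 159.86, 180, 180, 180, 180].

INTERFACE

Orientations are given as a 3x3 rotation matrix whose columns are the frame's x, y, z axes.
In Python, from station import * gives the robot as it stands.
- The arm moves only by the tool move_arm, never from a script. Its argument "moves" is one flat list of numbers, 7 for each row, row after row: the gripper's target within -1 to 1 (fully open at 1, half-way at 0, shut at -1), then the shift along the tool's x, y, z in m, then the turn, a rotation vector about the tool's x, y, z in rad. A call has exactly 10 rows; each row shifts and turns the commanded pose from where the row before left it, along the tool's axes as they then stand; what a row does not reach is not made up. A row lasts 1/10 s, in which the tool goes at most 50 mm and 8.59 degrees, less where a joint would pass 70% of its speed; a pose out of reach is approached as far as the arm can. A call with a gripper value outside its range is refused whole. The fingers move at their own pace and stop on an object; "grip_force" is the grip in N (left out, the last holds). Time passes only in rows, so rows that do not move let the fingers close, or fill a call up. It gives the time, the measured TCP pose, the force and the opening at its end, in the units of the state.
- get_obs(): the state, without advancing time (a new reading comes with each control period).
- camera(name): name is "scene" or "top" or "wrist"; returns a dict with "color" (384x512x3 uint8, blue, green, red), "z_map" (384x512 float32, m along the optical axis (not along the pixel's ray), 0 where there is no reading), "fx", "fy", "cx", "cy" (pixels), "extrinsics" (4x4, takes a point from camera to world coordinates); the wrist camera has in their place "hand_eye" (4x4, takes a point from camera to tool coordinates, whose origin is the TCP and whose axes are the tool frame's). Camera axes: x right, y down, z forward; pixel columns grow to the right and rows downward; lengths in m; the calibration is good to about 2 mm. A picture is of the moment at which its call begins: read the wrist's pose just before it.
- hand_in(): hands the job in, once; it reports no verdict.
The state is a dict: "time_s": time; "joint_pos": joint angles; "joint_vel": joint speeds; "effort": joint torques, N m; "tcp_pos": TCP position; "tool_rot": TCP orientation; "ft_force": force on the tool from outside, world axes, zero at the start; "wrist_torque": the same for the moment, N m; "width": finger opening in m.
Only numpy, scipy, OpenCV 4.12 (cv2) and the standard library are available. Lean on these libraries where they do the work, as an engineer would, in place of code of your own. Each camera call takes 0.05 s, during which the arm holds its last target.

TASK

The small pottery wheel has its wheel-head off: feel for the set-screw flat at the end of the bare spindle by pinching it with one finger pad on the flat, turn the spindle until the flat squarely faces the notch in the yellow splash-pan rim, and let go. Then take the loose collar at the spindle's foot, turn it so that its brass set screw stands squarely over the flat, slide it up the spindle until its top is flush with the spindle's end, and finish while still holding it there, level and still, so that a mate can tighten the screw through the notch. The flat must still face the notch, and leave the bowl, the grease jar, the hex key and the clamp where they are.

Things in the scene. Friction and masses are not known exactly. Their poses are not given: they have to be found in the camera images.
- wheel: Fixed grey round wheel housing, 290 mm across, 80 mm high, standing on the bench; origin at the centre of its underside, on the spindle's axis; z up. Round its edge stands a thin yellow rim, top 102 mm above the bench, with a 46 mm wide notch (gap) in the direction of the wheel's own +x axis; a red stripe on the pan floor points to the notch. In the middle a blue bearing boss, 36 mm across, from 80 to 110 mm above the bench, carries the spindle and, at the start, the collar.
- spindle_top (a point): Centre of the upper end of the upright steel spindle, 162 mm above the bench; x points out squarely from the set-screw flat, z up; turns with the spindle. The spindle is 24 mm in diameter and rises 52 mm out of the boss. Its lowest 22 mm are fully round; along the upper 30 mm one side is cut away to a brass-coloured flat, 20 mm wide, 6 mm from the axis, so that it measures 18 mm across the flat and 24 mm the other way. A red dash on the end face lies beside the flat.
- spindle (a joint): Turn of the spindle about its upright axis, rad, counter-clockwise from above; 0 when the flat faces the notch; 0.6 to 1.5 at the start. It turns against a friction of about 0.08 N m and stays where it is left.
- collar_center (a point): Centre (half-way up) of the loose dark steel collar, 44 mm across, 20 mm high, about 150 g, with two parallel wrench faces, 26 mm long and 46 mm apart, that look along its own y and -y: grip it by these. It is threaded on the spindle with a 27 mm round bore (it slides and turns freely) and at first rests on the boss. x points to its set screw, z up. Held flush with the spindle's end it has risen 32 mm.
- set_screw (a point): Outer end of the collar's brass set screw (12 mm thick, standing 9 mm out of the collar along the collar's x), 31 mm from the collar's axis at half height; x points outwards. A white dash on the collar's top lies above the screw. At the start it points 0.5 to 1.3 rad clockwise (from above) of the notch.
- bowl_center (a point): Centre of an unfired grey clay bowl, 140 mm across, 65 mm high, on the bench: leave alone.
- grease_center (a point): Centre of a white grease jar with a red cap, 60 mm across, 75 mm high, on the bench: leave alone.
- hexkey_center (a point): Middle of the long leg of a dark hex key lying on the bench, 100 mm by 25 mm, 8 mm thick: leave alone.
- clamp_center (a point): Centre of a small black and blue bat clamp, 35 by 22 by 26 mm, lying on the pan floor of the wheel about 105 mm from the spindle, on the side away from the notch: leave alone.
Not all that is in view belongs to the job. Of the things shaped like the part that bears collar_center, the dark steel one is meant.

How it is judged (in metres and radians):
On the way:
1. a finger pad presses on the flat (over 2 N) while the flat faces the notch within 0.17 rad (value of joint spindle between -0.17 and 0.17 rad and contact force between the fingers and flat above 2 N), for 0.2 s.
At the end, for the whole second after the job is handed in: The fingers hold the collar (over 3 N) at rest on the spindle, level within 0.12 rad, its top flush with the spindle's end within 5 mm, its set screw over the flat (screw end within 6 mm to either side of the flat's middle line), and the flat faces the notch within 0.17 rad (value of joint spindle between -0.17 and 0.17 rad and y of set_screw in the frame of spindle_top between -0.006 and 0.006 m and x of set_screw in the frame of spindle_top above 0.02 m and z of collar_center in the frame of spindle_top between -0.015 and -0.005 m and horizontal distance between collar_center and spindle_top below 0.004 m and angle between collar_center's own z axis and vertical below 0.12 rad and contact force between the fingers and collar above 3 N and linear speed of collar below 0.02 m/s); the arm keeps its last pose, push and grip.
It fails at once if a bystander (bowl, grease jar, hex key or clamp) is shifted by more than 20 mm (distance of any of bowl_center, grease_center, hexkey_center, clamp_center from where it was at the start of the episode above 0.02 m).
It also fails if it takes over 51 s, if anything falls off the work surface, if the arm or the gripper's body presses on something with over 40 N, if the wrist force passes 120 N, or if a joint passes its speed limit or range.

## Working session

There is one attempt and no reset: what is moved stays moved. The work goes in short steps, Python scripts to look and compute and a tool call to move; the robot and the scene stay as the last step left them, time stands still between calls to the robot, and variables do not carry over. Pictures are saved under pics/ and viewed, and the job is handed in when it is done.

Besides the shell and the picture viewer there is one more tool, called by a JSON object that holds its "api" and its "payload", one argument or row to a line. move_arm: Moves the arm, as the interface text tells. Its arguments: {"type":"object","properties":{"moves":{"type":"array","items":{"type":"number"}},"grip_force":{"type":"number"}},"required":["moves"]}

```bash
mkdir -p pics; ls
python3 - <<'E'
from station import *
import cv2, numpy as np
o=get_obs(); print(o)
for n in ("scene","top","wrist"):
    c=camera(n); cv2.imwrite(f"pics/{n}0.png",c["color"]); print(n,c["fx"],c["fy"],c["cx"],c["cy"]); print(np.round(c.get("extrinsics",c.get("hand_eye")),4))
    np.savez(f"/tmp/{n}0.npz",**c)
E
```

```text
pics
{'time_s': 0.0, 'joint_pos': array([-4.87263217e+01,  2.20886807e+01,  3.80201575e-01, -2.98281577e-02,
       -6.84102022e+01, -1.48167213e+01]), 'joint_vel': array([ 0.03215711, -0.01229202, -0.00805109,  0.00788333, -0.00550809,
       -0.03143957]), 'effort': array([ 6.50306411e-04, -3.92289734e+01,  1.88401204e+01,  4.18607041e+00,
       -4.63710501e-03, -7.36900802e-06]), 'tcp_pos': array([ 0.27821828, -0.5590116 ,  0.2302442 ]), 'tool_rot': array([[-1.00255197e-03, -4.45352355e-01,  8.95354832e-01],
       [ 1.87606827e-03,  8.95352868e-01,  4.45353480e-01],
       [-9.99997738e-01,  2.12623680e-03, -6.21263643e-05]]), 'ft_force': array([-0.35463444,  0.82880314, -0.01871635]), 'wrist_torque': array([ 0.01116068, -0.01627365,  0.00062007]), 'width': 0.08560535054183631}
scene 380.24852236365416 380.24852236365416 264.01670552298884 195.614626460598
[[ 0.4758  0.5205 -0.709   1.1266]
 [ 0.8793 -0.3019  0.3685 -0.3253]
 [-0.0222 -0.7987 -0.6013  0.6576]
 [ 0.      0.      0.      1.    ]]
top 346.9151640574656 346.9151640574656 256.1456219136207 196.4632317112144
[[ 0.026  -0.9831  0.1811  0.2841]
 [-0.9994 -0.0214  0.0271  0.0099]
 [-0.0228 -0.1817 -0.9831  1.1675]
 [ 0.      0.      0.      1.    ]]
wrist 269.3096473623269 269.3096473623269 254.5901832342826 189.58686963201782
[[-4.000e-04 -3.201e-01  9.474e-01 -1.431e-01]
 [ 1.000e+00  4.000e-04  6.000e-04 -1.000e-04]
 [-6.000e-04  9.474e-01  3.201e-01 -8.210e-02]
 [ 0.000e+00  0.000e+00  0.000e+00  1.000e+00]]
```

View pics/scene0.png

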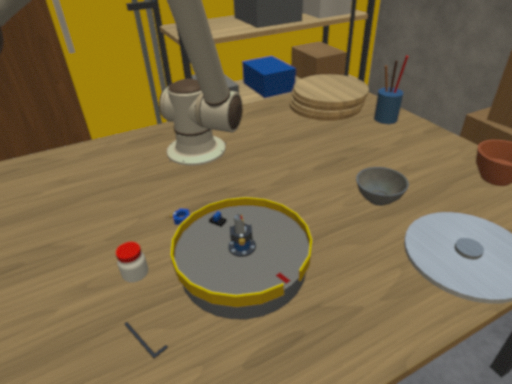

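View pics/top0.png

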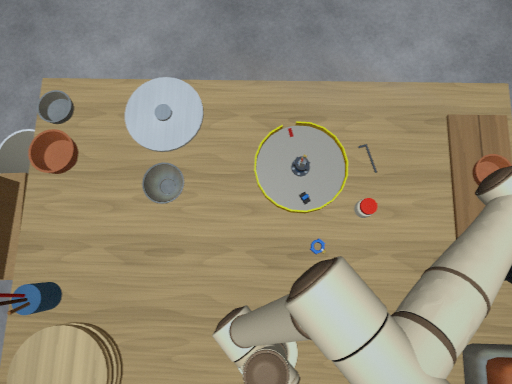

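View pics/wrist0.png

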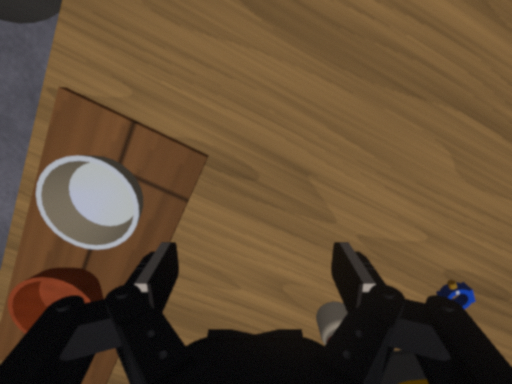

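The scene picture shows the wheel at (240,245), with a dark collar on the spindle at (241,243). The candidates for the collar are that dark one and a blue look-alike on the bench at scene (181,215), top (317,246). I choose the dark steel collar on the spindle, top (301,166). Next I crop close to check it and measure.

```bash
cat > h.py <<'E'
import numpy as np, cv2
def world(c,u,v,T=None):
    z=float(c["z_map"][int(round(v)),int(round(u))]); T=c["extrinsics"] if T is None else T
    return (T@np.array([(u-c["cx"])/c["fx"]*z,(v-c["cy"])/c["fy"]*z,z,1]))[:3]
def cloud(c,T=None):
    T=c["extrinsics"] if T is None else T
    z=c["z_map"]; v,u=np.indices(z.shape)
    P=np.stack([(u-c["cx"])/c["fx"]*z,(v-c["cy"])/c["fy"]*z,z,np.ones_like(z)],-1)@T.T
    return P[...,:3]
def toolT(o):
    T=np.eye(4);T[:3,:3]=o["tool_rot"];T[:3,3]=o["tcp_pos"];return T
def project(c,p,T=None):
    T=c["extrinsics"] if T is None else T
    q=np.linalg.inv(T)@np.append(p,1); return c["cx"]+c["fx"]*q[0]/q[2],c["cy"]+c["fy"]*q[1]/q[2]
E
python3 - <<'E'
from h import *
for n in("scene","top"):
    c=dict(np.load(f"/tmp/{n}0.npz")); P=cloud(c); hsv=cv2.cvtColor(c["color"],cv2.COLOR_BGR2HSV)
    m=(abs(hsv[...,0].astype(int)-27)<5)&(hsv[...,1]>200)&(P[...,2]>0.085)&(P[...,2]<0.12)&(P[...,0]>0.3)&(c["z_map"]>0)
    Q=P[m]; print(n,m.sum(),Q[:,2].min(),Q[:,2].max(), np.percentile(Q[:,2],95))
    A=np.c_[2*Q[:,:2],np.ones(len(Q))]; s=np.linalg.lstsq(A,(Q[:,:2]**2).sum(1),rcond=None)[0]; r=np.sqrt(s[2]+s[:2]@s[:2]); print("rim circle",s[:2],r)
    m=((hsv[...,0]<6)|(hsv[...,0]>174))&(hsv[...,1]>150)&(abs(P[...,2]-.08)<.02)&(np.hypot(P[...,0]-s[0],P[...,1]-s[1])<.14)
    Q=P[m];print("red",m.sum(),Q.mean(0),Q.min(0),Q.max(0)); d=Q.mean(0)[:2]-s[:2];print("dir deg",np.degrees(np.arctan2(d[1],d[0])))
    m=(P[...,2]>0.15)&(np.hypot(P[...,0]-s[0],P[...,1]-s[1])<.04);print("spindle",P[m].mean(0),P[m][:,2].max(),m.sum())
    u0,v0=[int(x) for x in project(c,np.r_[s[:2],.13])]
    cv2.imwrite(f"pics/{n}_crop.png",cv2.resize(c["color"][v0-40:v0+40,u0-50:u0+50],None,fx=8,fy=7.5,interpolation=cv2.INTER_CUBIC)); print(u0,v0)
c=dict(np.load("/tmp/top0.npz"))
for k,(u,v) in dict(bowl=(163,183),grease=(368,206),hexk=(370,155),clamp=(305,198),bluecollar=(312,246)).items(): print(k,world(c,u,v))
E
```

```text
scene 1834 0.08504580997490752 0.10522329557742383 0.10307743031900699
rim circle [ 0.58390539 -0.09959862] 0.1453381234628446
red 44 [ 0.69944786 -0.06758851  0.08123355] [ 0.6870926  -0.07425536  0.07930667] [ 0.7111203  -0.06076766  0.0830335 ]
dir deg 15.484962283832257
spindle [ 0.58500301 -0.1019846   0.15971186] 0.16475893778059997 96
240 229
top 349 0.08508543059262474 0.1089078829381307 0.10408884302137386
rim circle [ 0.58279088 -0.09860878] 0.14530846260656613
red 20 [ 0.70200425 -0.06696183  0.08079839] [ 0.68868126 -0.07259796  0.07699687] [ 0.71771883 -0.06265481  0.08739163]
dir deg 14.867103552470251
spindle [ 0.5822242  -0.10120298  0.16061998] 0.16557560747658107 45
301 163
bowl [0.53800482 0.36425208 0.0075084 ]
grease [ 0.46276284 -0.31526213  0.07298591]
hexk [ 0.65081611 -0.34626308  0.01084742]
clamp [ 0.47787519 -0.11224192  0.10742966]
bluecollar [ 0.335064   -0.14534204  0.01882378]
```

```bash
ls pics
```

```text
scene0.png
scene_crop.png
top0.png
top_crop.png
wrist0.png
```

View pics/scene_crop.png

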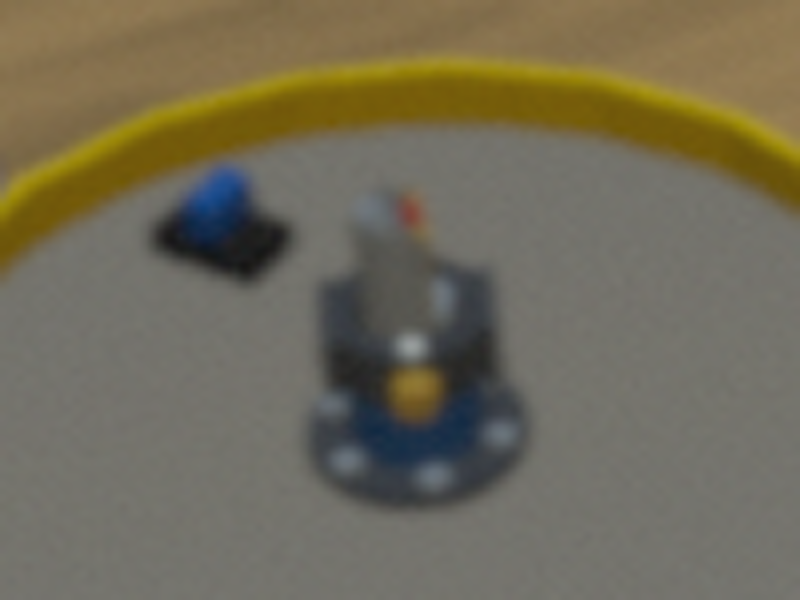

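View pics/top_crop.png

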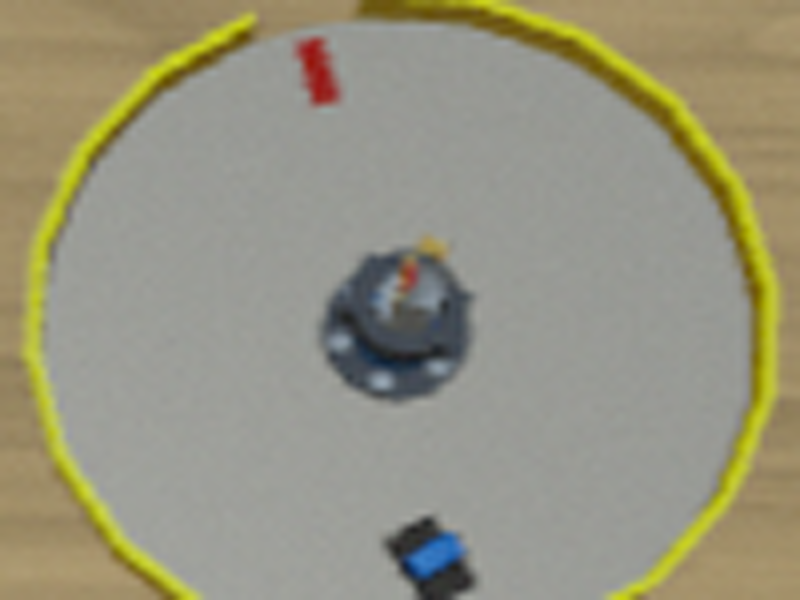

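The crops show the dark collar on the boss, with its brass screw at scene crop (415,390) and top crop (432,245). The bench collar is blue, so it is the decoy. The notch and stripe point about 15° left of world x. Next I bring the wrist camera over the wheel.

{"api": "move_arm", "payload": {
  "moves": [1,-0.003,0.0225,0.039,0,0,0,1,-0.003,0.0225,0.039,0,0,0,1,-0.003,0.0225,0.039,0,0,0,1,-0.003,0.0225,0.039,0,0,0,1,-0.003,0.0225,0.039,0,0,0,1,-0.003,0.0225,0.039,0,0,0,1,-0.003,0.0225,0.039,0,0,0,1,-0.003,0.0225,0.039,0,0,0,1,-0.003,0.0225,0.039,0,0,0,1,-0.003,0.0225,0.039,0,0,0],
  "grip_force": 20
}}

```text
time_s: 1.15
tcp_pos: [0.5279, -0.1825, 0.2613]
tool_rot: [[-0.0, -0.446, 0.895], [0.0, 0.895, 0.446], [-1.0, 0.0, -0.0]]
ft_force: [1.3, -0.0, -0.3]
width: 0.0851
```

{"api": "move_arm", "payload": {
  "moves": [1,0,0.025,0.043,0,0,0,1,0,0.025,0.043,0,0,0,1,0,0,0,0.12,0,0,1,0,0,0,0.12,0,0,1,0,0,0,0.12,0,0,1,0,0,0,0.12,0,0,1,0,0,0,0.12,0,0,1,0,0,0,0.12,0,0,1,0,0,0,0,0,0,1,0,0,0,0,0,0]
}}

```text
time_s: 2.15
tcp_pos: [0.582, -0.1012, 0.261]
tool_rot: [[-0.001, 0.253, 0.967], [0.0, 0.967, -0.253], [-1.0, -0.0, -0.001]]
ft_force: [0.2, -0.1, 0.2]
width: 0.0858
```

Run:
```python
from station import *
from h import *
o=get_obs(); c=camera("wrist"); T=toolT(o)@c["hand_eye"]; np.savez("/tmp/w1.npz",T=T,**c); print(o["tcp_pos"],o["joint_pos"])
cv2.imwrite("pics/w1.png",c["color"])
P=cloud(c,T); 
m=(c["z_map"]>0)&(abs(P[...,2]-.162)<.006)&(np.hypot(P[...,0]-.583,P[...,1]+.1)<.025); print("top",m.sum(),P[m].mean(0),P[m].min(0),P[m].max(0))
u,v=[int(x) for x in project(c,[.583,-.1,.14],T)]; print(u,v)
u=max(80,u);v=min(max(60,v),384-60)
cv2.imwrite("pics/w1c.png",cv2.resize(c["color"][v-60:v+60,u-80:u+80],None,fx=5,fy=5,interpolation=cv2.INTER_CUBIC))
```

```text
[ 0.58197549 -0.10119762  0.26104749] [ 5.82716258e+00  1.76244860e+01 -1.79145282e+00 -7.86078182e-03
 -7.06129377e+01 -1.10478752e+02]
top 414 [ 0.58031837 -0.10114959  0.16214653] [ 0.56957406 -0.11130937  0.15614986] [ 0.59374805 -0.09148379  0.16508522]
255 183
```

View pics/w1.png

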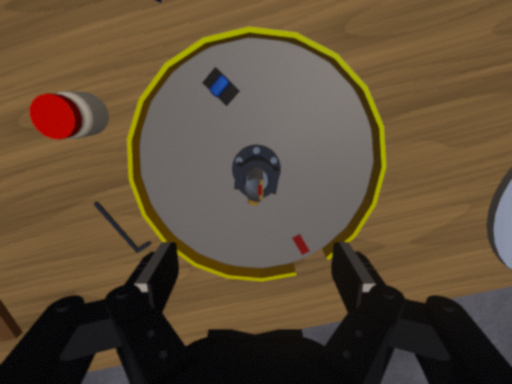

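View pics/w1c.png

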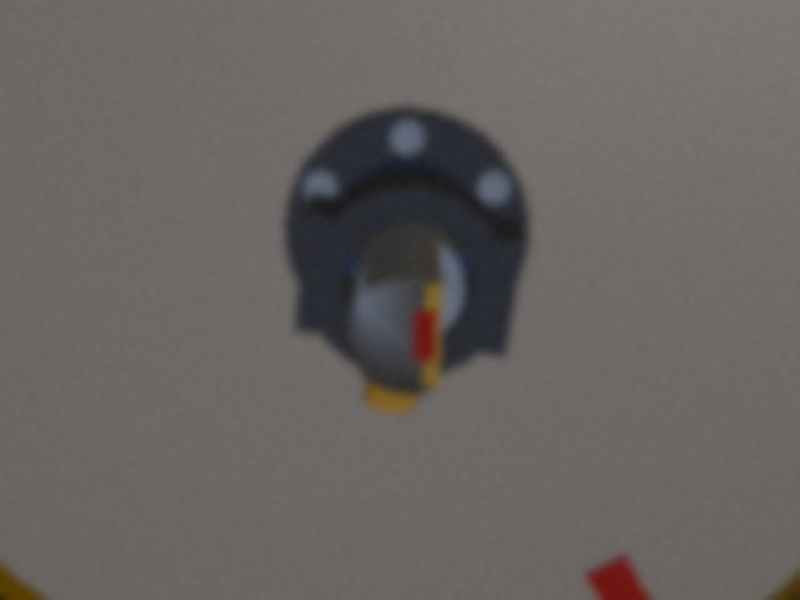

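The wrist view shows the spindle's end at (255,187). Its brass flat faces image right (nearly tool +y), the screw points image down at (253,200), and the stripe is at (301,244). Now the angles.

```bash
cat >> h.py <<'E'
def ray_at(c,u,v,zw,T):
    d=T[:3,:3]@np.array([(u-c["cx"])/c["fx"],(v-c["cy"])/c["fy"],1]); p=T[:3,3]; s=(zw-p[2])/d[2]; return p+s*d
E
python3 - <<'E'
from h import *
c=dict(np.load("/tmp/w1.npz"));T=c["T"]
f=lambda x,y,z:ray_at(c,255-80+(x+.5)/5-.5,183-60+(y+.5)/5-.5,z,T)
a=f(438,285,.162);b=f(438,388,.162);d=a-b;print(a,b,np.linalg.norm(d),"flat normal deg",np.degrees(np.arctan2(d[1],d[0]))-90)
# spindle end circle left edge/bottom
print("left",f(350,330,.162),"bottom",f(400,392,.162))
s=f(390,398,.12);print("screw",s)
P=cloud(c,T);hsv=cv2.cvtColor(c["color"],cv2.COLOR_BGR2HSV)
m=(abs(hsv[...,0].astype(int)-27)<6)&(hsv[...,1]>200)&(P[...,2]>.085)&(P[...,2]<.11)&(c["z_map"]>0)
Q=P[m];A=np.c_[2*Q[:,:2],np.ones(len(Q))];k=np.linalg.lstsq(A,(Q[:,:2]**2).sum(1),rcond=None)[0];print("rim",k[:2],np.sqrt(k[2]+k[:2]@k[:2]))
ang=np.sort(np.degrees(np.arctan2(Q[:,1]-k[1],Q[:,0]-k[0])));g=np.diff(ang);i=g.argmax();print("gap",ang[i],ang[i+1],(ang[i]+ang[i+1])/2)
m=((hsv[...,0]<6)|(hsv[...,0]>174))&(hsv[...,1]>150)&(np.hypot(P[...,0]-k[0],P[...,1]-k[1])<.14)&(P[...,2]<.1)&(c["z_map"]>0);r=P[m].mean(0);print("red",r,np.degrees(np.arctan2(r[1]-k[1],r[0]-k[0])))
for ctr in (k[:2],[.5835,-.099],[.582,-.101]): print("screw ang",np.degrees(np.arctan2(s[1]-ctr[1],s[0]-ctr[0])))
g=np.load("/tmp/scene0.npz");c=dict(g);print("screw from scene",world(c,240-50+(415+.5)/8-.5,229-40+(390+.5)/7.5-.5))
E
```

```text
[ 0.57386376 -0.09149977  0.162     ] [ 0.59388923 -0.09653146  0.162     ] 0.02064793669823153 flat normal deg 75.89558978451768
left [ 0.57827468 -0.10980524  0.162     ] bottom [ 0.59284088 -0.10381107  0.162     ]
screw [ 0.60932344 -0.11044166  0.12      ]
rim [ 0.58166188 -0.09928626] 0.1447839212925537
gap 6.3037257882344795 24.26503686569875 15.284381326966615
red [ 0.69929657 -0.06714798  0.08135621] 15.28054143024655
screw ang -21.963316407506912
screw ang -23.896821964002438
screw ang -19.062675148180748
screw from scene [ 0.61068026 -0.11106049  0.12747413]
```

Numbers so far:
- Spindle axis: about (0.5824, -0.0998).
- Notch: 15.3°.
- Flat: 75.9°, so the spindle joint is about 1.06 rad.
- Screw: about -21.6°.

Now I pinch the spindle, with the jaw centre 3 mm behind the axis.

{"api": "move_arm", "payload": {
  "moves": [0,0.021,-0.0015,0,0,0,0,0,0.021,0,0,0,0,0,0,0.021,0,0,0,0,0,0,0.021,0,0,0,0,0,0,0.02,0,0,0,0,0,0,0.02,0,0,0,0,0,0,0,0,0,0,0,0,-0.4,0,0,0,0,0,0,-1,0,0,0,0,0,0,-1,0,0,0,0,0,0],
  "grip_force": 20
}}

```text
time_s: 3.2
tcp_pos: [0.5826, -0.1027, 0.1387]
tool_rot: [[0.003, 0.255, 0.967], [-0.0, 0.967, -0.255], [-1.0, 0.001, 0.003]]
ft_force: [2.1, -0.2, 1.1]
width: 0.0174
```

Run:
```python
from station import *
from h import *
o=get_obs();print(o)
c=camera("wrist");cv2.imwrite("pics/w2.png",c["color"])
c=camera("scene");cv2.imwrite("pics/s2.png",cv2.resize(c["color"][189-40:269,190:290],None,fx=8,fy=7,interpolation=cv2.INTER_CUBIC))
```

```text
{'time_s': 3.2, 'joint_pos': array([ 5.68526114e+00,  2.33487682e+01, -1.18170307e+01,  2.22157399e-02,
       -5.46718346e+01, -1.10472062e+02]), 'joint_vel': array([-0.01325429, -0.05633206, -0.0440543 , -0.00700272,  0.14206564,
       -0.12013294]), 'effort': array([  0.08293934, -37.83669591,  16.23345494,   3.56571592,
        -0.13501072,   0.06340076]), 'tcp_pos': array([ 0.5826193 , -0.10268278,  0.13865848]), 'tool_rot': array([[ 2.85126027e-03,  2.55005673e-01,  9.66935353e-01],
       [-3.40480802e-05,  9.66939308e-01, -2.55006615e-01],
       [-9.99995935e-01,  6.94167939e-04,  2.76567809e-03]]), 'ft_force': array([ 2.05651571, -0.15962896,  1.09004043]), 'wrist_torque': array([-0.04460042, -0.14246692, -0.03014304]), 'width': 0.017420446066874644}
```

View pics/w2.png

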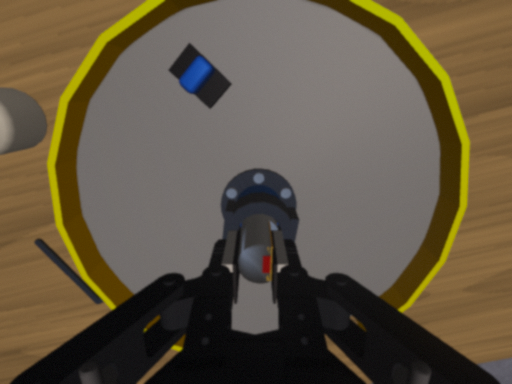

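View pics/s2.png

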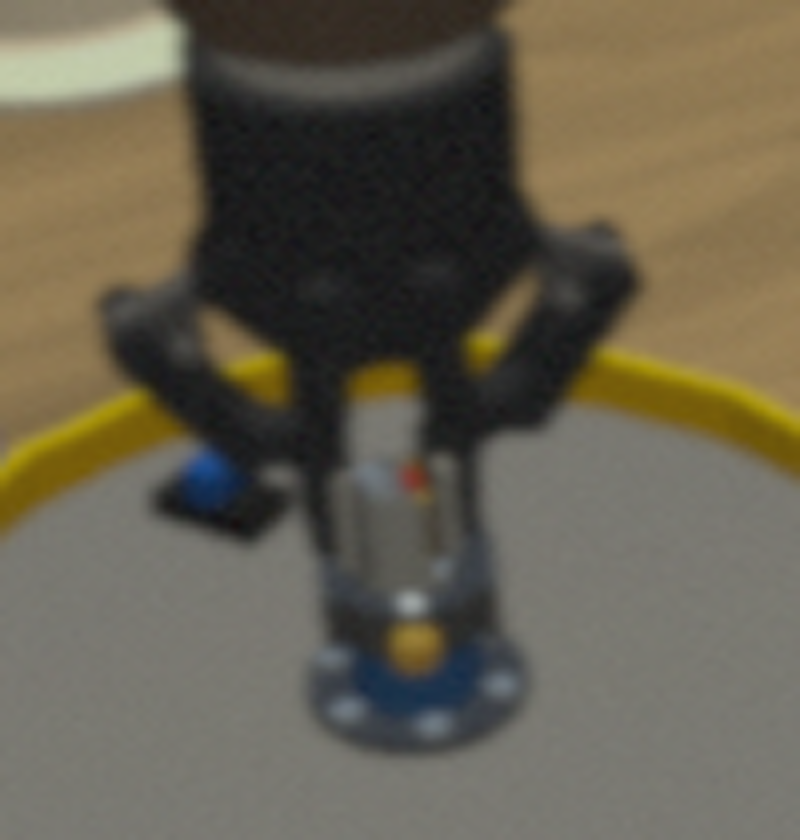

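Both pads have closed on the spindle at 17.4 mm, with the right pad on the flat (wrist (270,262)). Now I turn it 60° clockwise about the spindle axis.

{"api": "move_arm", "payload": {
  "moves": [-1,0,0,-0.0003,0.105,0,0,-1,0,0,-0.0003,0.105,0,0,-1,0,0,-0.0003,0.105,0,0,-1,0,0,-0.0003,0.105,0,0,-1,0,0,-0.0003,0.105,0,0,-1,0,0,-0.0003,0.105,0,0,-1,0,0,-0.0003,0.105,0,0,-1,0,0,-0.0003,0.105,0,0,-1,0,0,-0.0003,0.105,0,0,-1,0,0,-0.0003,0.105,0,0]
}}

```text
time_s: 4.3
tcp_pos: [0.5793, -0.1019, 0.1386]
tool_rot: [[-0.0, 0.967, 0.256], [-0.002, 0.256, -0.967], [-1.0, -0.001, 0.002]]
ft_force: [-1.7, -4.6, 2.3]
width: 0.0174
```

{"api": "move_arm", "payload": {
  "moves": [-1,0,0,0,0,0,0,-1,0,0,0,0,0,0,-1,0,0,0,0,0,0,-1,0,0,0,0,0,0,-1,0,0,0,0,0,0,-1,0,0,0,0,0,0,-1,0,0,0,0,0,0,-1,0,0,0,0,0,0,-1,0,0,0,0,0,0,-1,0,0,0,0,0,0]
}}

```text
time_s: 5.3
tcp_pos: [0.5793, -0.1019, 0.1386]
tool_rot: [[-0.0, 0.965, 0.262], [-0.002, 0.262, -0.965], [-1.0, -0.0, 0.001]]
ft_force: [-3.4, -4.3, 5.9]
width: 0.0173
```

Run:
```python
from station import *
from h import *
o=get_obs();print(o["tcp_pos"],o["tool_rot"],o["ft_force"],o["wrist_torque"],o["width"],o["joint_pos"])
c=camera("wrist");cv2.imwrite("pics/w3.png",cv2.resize(c["color"][170:320,155:355],None,fx=4,fy=4,interpolation=cv2.INTER_CUBIC));np.savez("/tmp/w3.npz",T=toolT(o)@c["hand_eye"],**c)
```

```text
[ 0.57932198 -0.10185281  0.13860944] [[-2.31489531e-05  9.65113238e-01  2.61832841e-01]
 [-1.50463962e-03  2.61832511e-01 -9.65112155e-01]
 [-9.99998868e-01 -4.16305403e-04  1.44608647e-03]] [-3.35605133 -4.34820967  5.90534622] [-1.34718062  0.74620833 -0.08365866] 0.017284944235586085 [ 5.83736385e+00  2.31207405e+01 -1.22319109e+01  1.04973305e-01
 -5.46574814e+01 -1.70719251e+02]
```

View pics/w3.png

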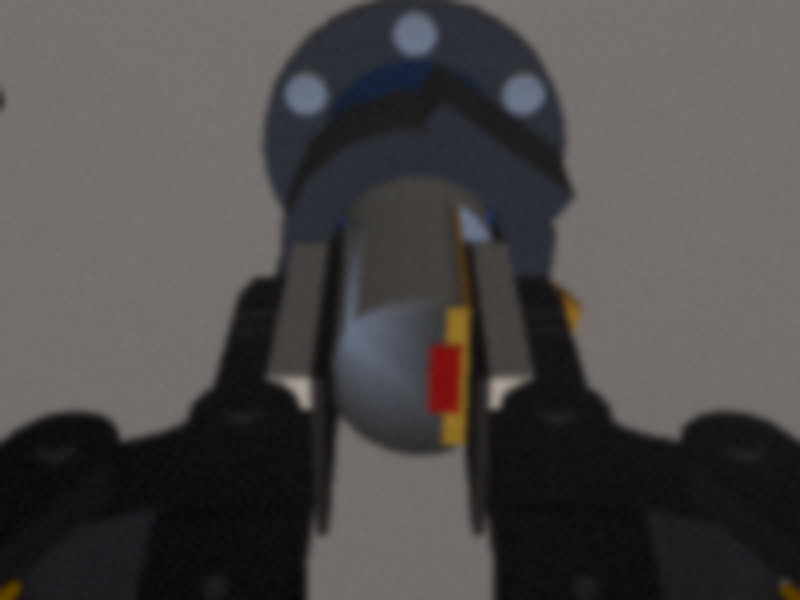

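The spindle is held with tool y at 15.2° (notch 15.3°), and the flat is parallel to the pad. From the two pinch angles the axis comes out at (0.5818, -0.0993). Next I release, rise and turn to the collar's wrench faces.

{"api": "move_arm", "payload": {
  "moves": [1,0,0,0,0,0,0,1,0,0,0,0,0,0,1,0,0,0,0,0,0,1,-0.02,0.003,-0.002,0,0,0,1,-0.02,0,0,-0.15,0,0,1,-0.02,0,0,-0.15,0,0,1,-0.02,0,0,-0.15,0,0,1,0,0,0,-0.15,0,0,1,0,0,0,-0.15,0,0,1,0,0,0,-0.15,0,0]
}}

```text
time_s: 6.35
tcp_pos: [0.5821, -0.0976, 0.2172]
tool_rot: [[0.0, 0.39, 0.921], [0.001, 0.921, -0.39], [-1.0, 0.001, 0.0]]
ft_force: [-0.4, -0.4, -0.6]
width: 0.0851
```

```bash
cat > look.py <<'E'
import sys
from station import *
from h import *
n=sys.argv[1]
o=get_obs();R=o["tool_rot"];print(o["time_s"],o["tcp_pos"],"a",np.degrees(np.arctan2(R[1,1],R[0,1])),o["ft_force"],o["wrist_torque"],o["width"],o["joint_pos"].round(1))
c=camera("wrist");T=toolT(o)@c["hand_eye"];np.savez(f"/tmp/{n}.npz",T=T,**c)
cv2.imwrite(f"pics/{n}.png",c["color"])
u,v=[int(x) for x in project(c,[.582,-.0993,.14],T)];u=min(max(80,u),432);v=min(max(60,v),324);print("crop",u-80,v-60)
cv2.imwrite(f"pics/{n}c.png",cv2.resize(c["color"][v-60:v+60,u-80:u+80],None,fx=5,fy=5,interpolation=cv2.INTER_CUBIC))
E
python3 look.py w4
```

```text
6.35 [ 0.58208478 -0.09755482  0.21722324] a 67.02150638463644 [-0.37490531 -0.37775487 -0.58330133] [ 0.00180174 -0.00987126 -0.01511589] 0.08513533059980698 [   6.2   19.2   -5.9   -0.   -64.9 -119.1]
crop 172 138
```

View pics/w4c.png

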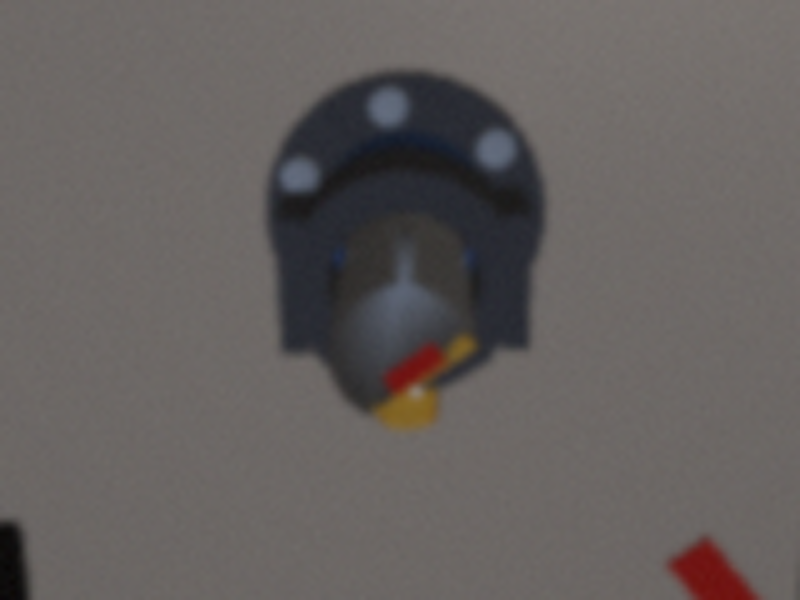

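Run:
```python
from h import *
c=dict(np.load("/tmp/w4.npz"));T=c["T"]
f=lambda x,y,z:ray_at(c,172+(x+.5)/5-.5,138+(y+.5)/5-.5,z,T)
a=f(480,347,.162);b=f(378,410,.162);d=a-b;print(a,b,np.linalg.norm(d),"flat deg",np.degrees(np.arctan2(d[1],d[0]))-90)
m=(a+b)/2;t=np.radians(15.3);print("axis",m[:2]-.006*np.array([np.cos(t),np.sin(t)]))
s=f(407,410,.12);ax=np.array([.5818,-.0993]);print("screw",s,np.degrees(np.arctan2(*(s[:2]-ax)[::-1])))
s=f(407,428,.12)
print("collar L/R faces z=.13",f(283,345,.13),f(529,345,.13),(f(283,345,.13)+f(529,345,.13))/2)
d=f(529,348,.13)-f(283,352,.13);print("chord ang",np.degrees(np.arctan2(d[1],d[0])))
P=cloud(c,T)
m=(c["z_map"]>0)&(abs(P[...,2]-.130)<.004)&(np.hypot(P[...,0]-.582,P[...,1]+.099)<.03);Q=P[m];print("collar top z",m.sum(),np.median(Q[:,2]))
```

```text
[ 0.58568104 -0.0875546   0.162     ] [ 0.58942964 -0.10684589  0.162     ] 0.019652117562508963 flat deg 10.996436679919057
axis [ 0.581768   -0.09878348]
screw [ 0.60921469 -0.11039515  0.12      ] -22.033946228829443
collar L/R faces z=.13 [ 0.58391846 -0.12443032  0.13      ] [ 0.60162065 -0.08265504  0.13      ] [ 0.59276955 -0.10354268  0.13      ]
chord ang 68.04101444048956
collar top z 1095 0.13018301371146213
```

Run:
```python
from h import *
c=dict(np.load("/tmp/w4.npz"));T=c["T"];P=cloud(c,T)
r=np.hypot(P[...,0]-.5818,P[...,1]+.0993);ok=c["z_map"]>0
for a in np.arange(.02,.05,.003):
    m=ok&(r>a)&(r<a+.003);print(round(a,3),m.sum(),np.percentile(P[m][:,2],[5,50,90,98]).round(4))
```

```text
0.02 1206 [0.0846 0.1309 0.3138 0.315 ]
0.023 1606 [0.0848 0.3098 0.3144 0.3153]
0.026 1812 [0.0843 0.3074 0.3138 0.3151]
0.029 1902 [0.0804 0.3042 0.312  0.3144]
0.032 1822 [0.08   0.3009 0.3096 0.3122]
0.035 1815 [0.0799 0.2976 0.3056 0.3084]
0.038 2038 [0.0799 0.2908 0.3007 0.3042]
0.041 2476 [0.0799 0.2599 0.2966 0.3001]
0.044 3040 [0.0799 0.2559 0.2877 0.2957]
0.047 2007 [0.0797 0.2599 0.2864 0.29  ]
```

{"api": "move_arm", "payload": {
  "moves": [1,0,-0.0017,0.0004,-0.017,0,0,1,0.02,0,0,0,0,0,1,0.02,0,0,0,0,0,1,0.02,0,0,0,0,0,1,0.02,0,0,0,0,0,1,0.02,0,0,0,0,0,1,0.016,0,0,0,0,0,0.3,0,0,0,0,0,0,0.3,0,0,0,0,0,0,0.3,0,0,0,0,0,0],
  "grip_force": 20
}}

```text
time_s: 7.4
tcp_pos: [0.5825, -0.0997, 0.1024]
tool_rot: [[0.002, 0.382, 0.924], [-0.0, 0.924, -0.382], [-1.0, 0.001, 0.002]]
ft_force: [0.2, 0.3, 0.0]
width: 0.0552
```

```bash
python3 look.py w5
```

```text
7.4 [ 0.58252748 -0.09974922  0.10243171] a 67.56394162335383 [0.21274439 0.32937029 0.00723971] [-0.02317015 -0.01276914  0.0191792 ] 0.05518788120180112 [   6.    25.6  -14.2    0.   -50.1 -118.4]
crop 174 222
```

View pics/w5.png

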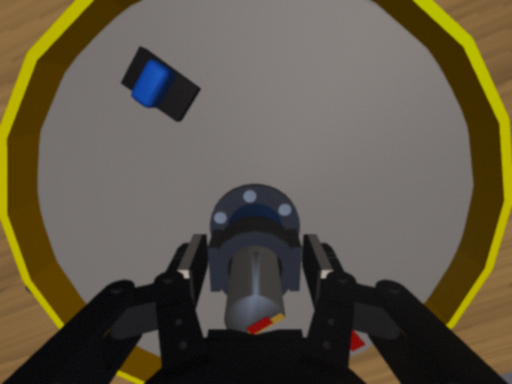

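The jaws straddle the collar's wrench faces and lie parallel to them. Now I close.

{"api": "move_arm", "payload": {
  "moves": [0,0,0,0,0,0,0,-1,0,0,0,0,0,0,-1,0,0,0,0,0,0,-1,0,0,0,0,0,0,-1,0,0,0,0,0,0,-1,0,0,0,0,0,0,-1,0,0,0,0,0,0,-1,0,0,0,0,0,0,-1,0,0,0,0,0,0,-1,0,0,0,0,0,0],
  "grip_force": 30
}}

```text
time_s: 8.45
tcp_pos: [0.5824, -0.0998, 0.1026]
tool_rot: [[0.002, 0.381, 0.925], [-0.0, 0.925, -0.381], [-1.0, 0.001, 0.002]]
ft_force: [0.2, 1.5, 5.2]
width: 0.0455
```

```bash
python3 look.py w6
```

```text
8.45 [ 0.58241795 -0.09977441  0.10256597] a 67.60282865576814 [0.20510053 1.54171935 5.24631034] [ 0.21371048  0.2092013  -0.02177398] 0.045465101115109104 [   6.    25.6  -14.2    0.   -50.1 -118.4]
crop 174 222
```

View pics/w6c.png

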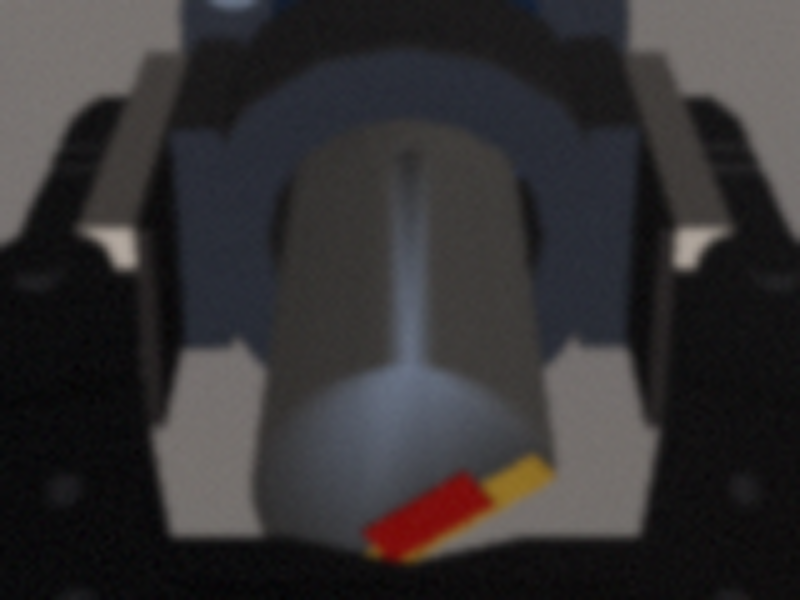

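Run:
```python
from h import *
c=dict(np.load("/tmp/w6.npz"));T=c["T"]
f=lambda x,y,z:ray_at(c,174+(x+.5)/5-.5,222+(y+.5)/5-.5,z,T)
for p,q in (((365,530),(468,472)),((408,563),(555,475))):
    d=f(*q,.162)-f(*p,.162);print(np.linalg.norm(d),np.degrees(np.arctan2(d[1],d[0]))-90)
print("spindle L/R at top",f(256,500,.162),f(553,475,.162))
ft=(f(408,563,.162)+f(555,475,.162))/2;print(ft)
L,R=f(256,480,.162),f(555,480,.162);print((L+R)/2,np.linalg.norm(R-L))
# screw-driver: red centroid edges by PCA
hsv=cv2.cvtColor(c["color"],cv2.COLOR_BGR2HSV);m=((hsv[...,0]<8)|(hsv[...,0]>172))&(hsv[...,1]>150);m[:300]=0;m[:,:240]=0;m[:,275:]=0
vs,us=np.nonzero(m);X=np.array([ray_at(c,u,v,.162,T)[:2] for u,v in zip(us,vs)]);w,V=np.linalg.eigh(np.cov(X.T));d=V[:,1];print(len(us),X.mean(0),np.sqrt(w*12),np.degrees(np.arctan2(d[1],d[0])))
```

```text
0.00992823968074946 13.182674099623156
0.014479033311667146 15.342863328395282
spindle L/R at top [ 0.57866719 -0.11068727  0.162     ] [ 0.58524344 -0.08826055  0.162     ]
[ 0.58721843 -0.09509787  0.162     ]
[ 0.58131386 -0.09907804  0.162     ] 0.02334519238075547
200 [ 0.58539343 -0.09903806] [0.00391318 0.01031579] 106.27503172842776
```

The flat still reads 13–16° (notch 15.3°). The collar is held at 45.5 mm, and the spindle is central in its bore. I lift it 3 mm off the boss, then turn it 37.6° counter-clockwise.

{"api": "move_arm", "payload": {
  "moves": [-1,-0.0015,0,0,0,0,0,-1,-0.0015,0,0,0,0,0,-1,0,0,0,-0.082,0,0,-1,0,0.0001,0,-0.082,0,0,-1,0,0.0001,0,-0.082,0,0,-1,0,0.0001,0,-0.082,0,0,-1,0,0.0001,0,-0.082,0,0,-1,0,0.0001,0,-0.082,0,0,-1,0,0.0001,0,-0.082,0,0,-1,0,0,0,-0.082,0,0]
}}

```text
time_s: 9.5
tcp_pos: [0.581, -0.0992, 0.1035]
tool_rot: [[-0.002, -0.265, 0.964], [0.0, 0.964, 0.265], [-1.0, 0.001, -0.002]]
ft_force: [0.4, -0.5, -1.1]
width: 0.0457
```

```bash
python3 look.py w7
```

```text
9.5 [ 0.58098051 -0.09918069  0.10345022] a 105.34131792782082 [ 0.36052831 -0.52160026 -1.08329006] [ 0.05206119 -0.01356301  0.0192219 ] 0.045656454490882445 [  6.   25.5 -14.2  -0.  -50.4 -80.7]
crop 173 223
```

View pics/w7c.png

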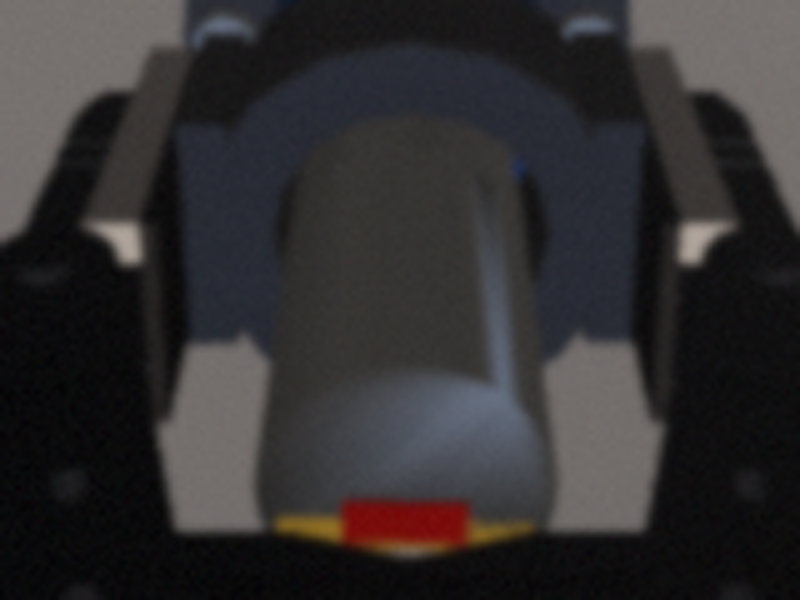

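The collar is aligned: the red dash is horizontal at (405,522), square to the jaws. Next I measure the collar's rise from the depth maps.

```bash
cat > hgt.py <<'E'
import sys
from h import *
for n in sys.argv[1:]:
    c=dict(np.load(f"/tmp/{n}.npz"));T=c["T"];P=cloud(c,T);tool=T@np.linalg.inv(c["hand_eye"])
    L=(P-tool[:3,3])@tool[:3,:3]; ok=c["z_map"]>0
    r=np.hypot(P[...,0]-.5817,P[...,1]+.0993)
    m=ok&(r<.009)&(P[...,2]>.15)&(P[...,2]<.18);st=np.median(P[m][:,2])
    m=ok&(r>.0145)&(r<.021)&(abs(L[...,1])<.021)&(P[...,2]<.17)&(P[...,2]>.12);Q=P[m]
    h,e=np.histogram(Q[:,2],bins=np.arange(.12,.172,.002));i=h.argmax();q=Q[abs(Q[:,2]-e[i]-.001)<.003]
    A=np.c_[q[:,:2]-[.5817,-.0993],np.ones(len(q))];k=np.linalg.lstsq(A,q[:,2],rcond=None)[0]
    print(n,"tcp z",tool[2,3],"spindle top",st,"collar top",np.median(q[:,2]),len(q),"tilt",k[:2].round(3),"at axis",k[2])
E
python3 hgt.py w4 w5 w6 w7
```

```text
w4 tcp z 0.21722324055941497 spindle top 0.16241392705735086 collar top 0.13032948350796977 621 tilt [ 0.002 -0.005] at axis 0.13037403459698926
w5 tcp z 0.10243170732703236 spindle top 0.1624807984387145 collar top 0.13032443982684722 1835 tilt [ 0.003 -0.001] at axis 0.13035219563478276
w6 tcp z 0.10256597449793414 spindle top 0.16247859786923105 collar top 0.13037321888555198 1848 tilt [ 0.002 -0.001] at axis 0.13036585106903503
w7 tcp z 0.10345022389600197 spindle top 0.162506877770774 collar top 0.13125099100310983 1738 tilt [-0.005 -0.001] at axis 0.13119893169388486
```

{"api": "move_arm", "payload": {
  "moves": [-1,-0.003,0,0,0,0,0,-1,-0.003,0,0,0,0,0,-1,-0.003,0,0,0,0,0,-1,-0.003,0,0,0,0,0,-1,-0.003,0,0,0,0,0,-1,-0.003,0,0,0,0,0,-1,-0.003,0,0,0,0,0,-1,-0.003,0,0,0,0,0,-1,-0.003,0,0,0,0,0,-1,-0.003,0,0,0,0,0]
}}

```text
time_s: 10.55
tcp_pos: [0.5817, -0.0992, 0.1346]
tool_rot: [[0.0, -0.262, 0.965], [0.0, 0.965, 0.262], [-1.0, 0.0, 0.0]]
ft_force: [0.3, 0.6, -1.1]
width: 0.0455
```

{"api": "move_arm", "payload": {
  "moves": [-1,0,0,0,0,0,0,-1,0,0,0,0,0,0,-1,0,0,0,0,0,0,-1,0,0,0,0,0,0,-1,0,0,0,0,0,0,-1,0,0,0,0,0,0,-1,0,0,0,0,0,0,-1,0,0,0,0,0,0,-1,0,0,0,0,0,0,-1,0,0,0,0,0,0]
}}

```text
time_s: 11.55
tcp_pos: [0.5817, -0.0992, 0.1343]
tool_rot: [[0.0, -0.262, 0.965], [0.0, 0.965, 0.262], [-1.0, 0.0, 0.0]]
ft_force: [0.4, 0.3, -2.2]
width: 0.0454
```

```bash
python3 look.py w8; python3 hgt.py w8
python3 - <<'E'
from station import *
from h import *
for n in("scene","top"):
    c=camera(n);np.savez(f"/tmp/{n}8.npz",**c);u,v=[int(x) for x in project(c,[.582,-.099,.15])]
    cv2.imwrite(f"pics/{n}8.png",cv2.resize(c["color"][v-40:v+40,u-50:u+50],None,fx=8,fy=7.5,interpolation=cv2.INTER_CUBIC))
E
```

```text
11.55 [ 0.58173017 -0.09918508  0.13430901] a 105.17096653233733 [ 0.37029437  0.25776809 -2.23212657] [0.04000416 0.06352728 0.00707749] 0.045446840646949316 [  6.   23.6 -12.2  -0.  -54.2 -80.9]
crop 174 188
w8 tcp z 0.13430900529460005 spindle top 0.16244323520953535 collar top 0.16208690174338541 2373 tilt [-0.    -0.001] at axis 0.1621033629778201
```

View pics/w8c.png

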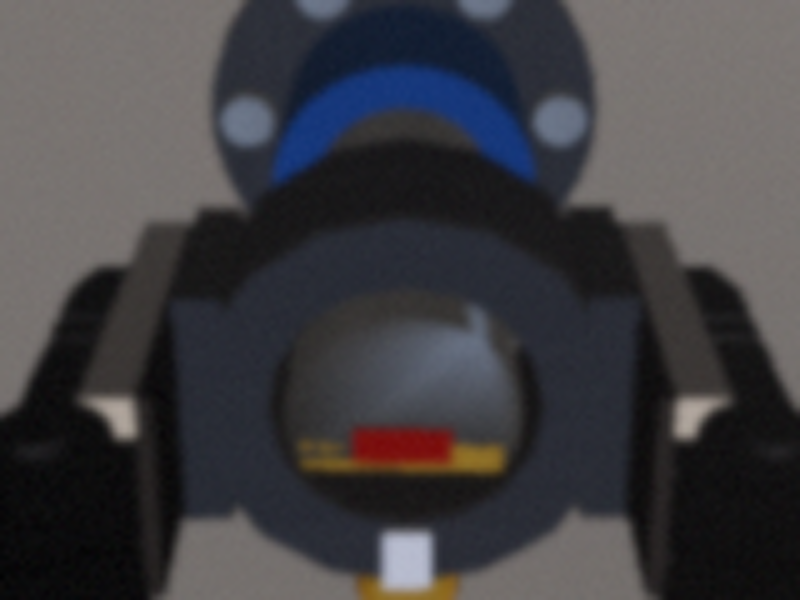

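View pics/scene8.png

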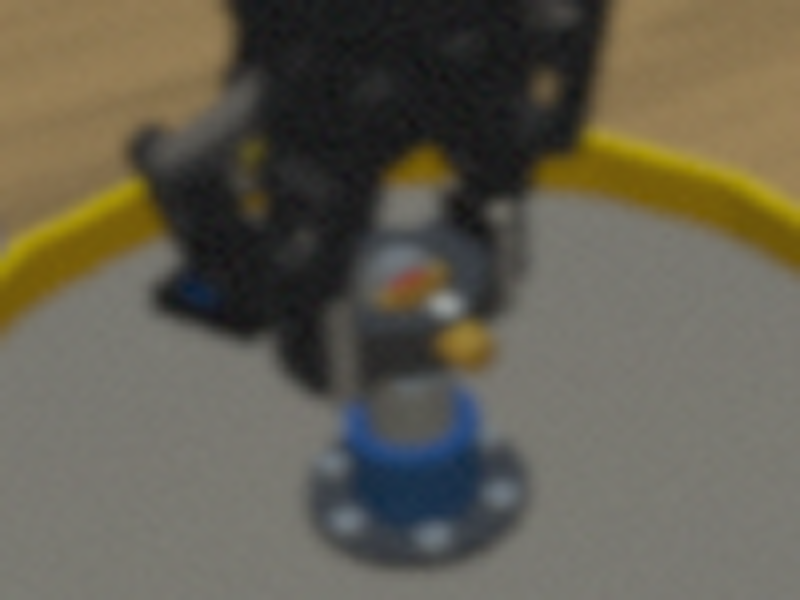

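The collar is flush within 0.4 mm of the spindle end and level. The screw dash at (407,560) stands over the middle of the flat's dash at (403,446). The jaw axis is square to the notch direction, and the clamp looks untouched. I hand it in.

Run:
```python
from station import *
print(hand_in()); o=get_obs(); print(o["time_s"],o["tcp_pos"],o["width"],o["ft_force"])
```

```text
the job is handed in; nothing more can be done
None
the job is handed in; nothing more can be done
```

I handed the job in at about 11.7 s, with the collar still gripped, level and flush with the spindle's end. `hand_in()` gives no verdict, so the results below are from my own last checks.

**What I did:**
- I pinched the spindle with one pad on the flat at 20 N and turned it about 60° until the flat faced the notch. I held it there for a second and let go.
- I gripped the dark collar by its wrench faces at 30 N and turned it about 37.7° until the screw stood over the flat. Then I slid it up about 32 mm.

**What the last checks showed:**

| Check | Reading | Limit |
|---|---|---|
| Collar top | about 0.4 mm below the spindle's end | 5 mm |
| Collar tilt | about 0.001 rad | 0.12 rad |
| Screw over flat | white dash roughly on the flat's middle line, by eye | 6 mm to either side |
| Finger opening | 45.4 mm, closed on the collar (wrench faces 46 mm apart) | over 3 N grip |
| Jaw axis | 105.2°, which puts the screw at 15.2° (notch 15.3°) | about 9.7° (0.17 rad) for the flat |

**Disagreement:** right after I let go of the spindle, a coarse view put the flat at 11°. Closer views with the collar gripped gave 13–16°. Both are within the limit, and in the last view the flat looked square to the jaws.

**Not measured:** the hand never touched the bowl, grease jar, hex key or clamp, but I did not measure their positions again at the end. The clamp looked unmoved in the last scene picture.

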